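# Set the catch-tray stop arm and hold its lever shut

### The arm

A 6-joint arm with a two-finger parallel gripper is mounted at the origin on the work surface. World frame = base frame: x ahead of the robot, y to its left, z up, the work surface at z = 0. Lengths are in m, angles in rad, forces in N, time in s.
With the tool pointing down it reaches from about 0.25 to 0.725 m from the base axis. Payload 4 kg.
Tool frame: the origin (TCP) lies at the very end of the fingers, on their centre line; the grasp point (between the pads) lies 19 mm behind it (bot.grip_point_offset is the distance from the TCP to the grasp point, in m); y points along the fingers, x is the direction in which the jaws open and shut, and the axes are right-handed (so a half turn about y gives the same grasp; the last joint's range is limited). The gripper opens to 85 mm and grips with 20 to 120 N. Pads are 22 mm wide; open, the fingers measure 114 mm over their backs; the gripper's body (76 mm by 85 mm) begins 54 mm behind the grasp point. The pads swing forward as they close: fully open they stand 13 mm farther back than shut.
Start: joints at [-1.302, 0.241, 0.005, 1.335, 0, 1.571], TCP at [0.133, -0.482, 0.231] pointing down, gripper open.
Joint ranges: [-2.72, 2.72], [-1.05, 1.87], [-1.09, 1.28], [-1.99, 2.15], [-1.42, 1.44], [-3.14, 3.14]. Speed limits (rad/s): [2.79, 2.79, 3.14, 3.14, 3.14, 3.14].

### API

Orientations are given as a unit quaternion [x, y, z, w].
In Python, from rig import bot gives the robot as it stands.
- The arm moves only by the tool move_arm, never from a script. Its argument "moves" is a list of rows, each a list of 6 numbers: the shift along the world's x, y, z in units of 0.3 m (1.0 is 0.3 m), then the turn, a rotation vector about the world's x, y, z in units of 2 pi rad (1.0 is 2 pi rad). In form: [[dx, dy, dz, ax, ay, az], ...]. A call has 1 to 5 rows; each row shifts and turns the commanded pose from where the row before left it; what a row does not reach is not made up. A row lasts 1/10 s, in which the tool goes at most 50 mm and 8.59 degrees, less where a joint would pass 70% of its speed; a pose out of reach is approached as far as the arm can. A call with a number of a shift or a turn outside -1 to 1 is refused whole. A call with a gripper value outside its range is refused whole. "fingers" is the opening in per cent of the stroke, from 0 (shut) to 100 (fully open), set as the call begins (left out, the last holds). The fingers move at their own pace and stop on an object; "grip_force" is the grip in N (left out, the last holds). Time passes only in rows, so rows that do not move let the fingers close. It gives the time, the measured TCP pose, the force and the opening at its end, in the units of the state.
- bot.get_state(): the state, without advancing time (a new reading comes with each control period).
- bot.camera(name): name is "side" or "top"; returns a dict with "color" (480x640x3 uint8, red, green, blue), "mtx" (3x3 intrinsics, pixels), "k1" (the pictures are not rectified: a ray, as slopes to the right and down, at radius r is drawn at 1 + k1 r^2 times it, then the intrinsics apply), "world_from_camera" (4x4, takes a point from camera to world coordinates). Camera axes: x right, y down, z forward; pixel columns grow to the right and rows downward; lengths in m; the calibration is good to about 2 mm. A picture is of the moment at which its call begins. There is no depth.
- bot.finish_job(): hands the job in, once; it reports no verdict.
The state is a dict: "clock": time; "joint_positions": joint angles; "joint_velocities": joint speeds; "joint_torque": joint torques, N m; "ee_pos": TCP position; "tool_rot": TCP orientation; "contact_force": force on the tool from outside, world axes, zero at the start; "moment": the same for the moment, N m; "opening": opening from 0.0 (shut) to 1.0 (fully open).
Only numpy, scipy, OpenCV 4.12 (cv2) and the standard library are available. Lean on these libraries where they do the work, as an engineer would, in place of code of your own. Each camera call takes 0.05 s, during which the arm holds its last target.

### The job

The stop arm at the catch tray stands out of the way: with its lever still open, first swing the stiff arm round until it lies in line with the chute, over the middle of the tray. Then, with the open fingers astride the grip, pull the sprung leg out until the tail of its pointer strip is level with the length-mark clip, and while holding it at the mark slide the cam lever fully shut by pinching it towards the fixed fence. Do not let go: finish still pinching fence and lever together with the leg at the mark, so that a colleague can tighten the screw, and leave the other things on the counter alone.

Things in the scene. Friction and masses are not known exactly. Their poses are not given: they have to be found in the camera images.
- rig: the fixed rig; origin on the counter (z=0) under the arm's vertical pivot, +y along the middle of the tray to the chute. Steel base plate 100x100x12 at the pivot; steel catch tray 130 wide (x), y=110 to 360, 18 high; clear chute 110 wide rising from y=365 (30 high) to y=625 (150 high), where a wooden shelf carries it
- chute_mouth (a point): middle of the chute's lower edge, 365 mm from the pivot along rig +y, 30 mm above the counter
- swing_arm (a joint): angle (rad) of the swing arm about the pivot: 0 = in line with the chute (along rig +y), positive = anticlockwise from above, towards the robot; range -0.5 to 1.2, starts 0.35 to 0.7. Stiff, stays where left: 1.6 N m (8 to 9 N sideways at the grip). Dark steel sleeve 32 wide, 40 to 62 mm above the counter, ends 130 mm from the pivot; the leg slides out of that end
- leg (a joint): how far (m) the leg is pulled out along the arm: 0 to 0.10, starts 0 to 0.01. A spring pulls it back with 3 N (in) to 5.5 N (out) at all times, lever open or shut, until a screw is tightened later, so it must be held
- mark (a joint): setting (m) of the brass length-mark clip, a 36 mm wide, 6 mm long saddle on the sleeve: the leg is at the mark when joint leg has this same value. Set somewhere from 0.045 to 0.080; stays put (stiff, cannot be bumped)
- mark_line (a point): middle of the clip on the sleeve's top; its y axis runs outwards along the arm
- strip_tail (a point): tail (inner) end of the bright 10 mm wide pointer strip that lies on top of the sleeve and moves with the leg; the leg is at the mark when this tail is level (along the arm) with the middle of the clip
- head: the grip on the leg's end; origin on the arm's centre line, 66 mm above the counter, 187 mm from the pivot plus joint leg; x across the arm (fence on -x, the robot's side, lever on +x), y outwards along the arm. Outer faces: fence x=-29; lever x=+29 open, +13 shut (58 mm and 42 mm over both). Fingers can pinch them from above, tips down to 50 mm over the counter; nothing is above them
- plate_back (a point): middle of the back (inner) face of the aluminium stop plate just outboard of the grip, at head y=+18; the plate is 100 wide across the arm, 6 thick, 24 to 88 mm above the counter and fixed to the leg: fingers standing astride the grip push this face outwards to pull the leg out
- fence: the grip's fixed upright plate (part of the leg), 10 thick, 40 long along the arm, 44 to 88 mm above the counter; origin at its centre; its outer face looks along head -x and is the place to push when swinging the arm
- cam (a joint): travel (m) of the sliding cam lever: 0 = open, 0.016 = fully shut; it slides across the arm towards the fence, needs about 4 N, and stays where it is left. It is the only lever and opens by sliding back
- cam_pad: the lever's black upright thumb pad, 8 thick, 36 long along the arm, 46 to 88 mm above the counter; origin at its centre
- calculator: bystander: silver pocket calculator lying flat, 75x135x16; origin at the centre of its underside
- caddy: bystander: grey plastic battery caddy, open box 70x100x40; origin at the centre of its underside
- plug: bystander: red plastic adapter plug, 45x60x35 with two pins; origin at the centre of its underside
- ashtray: bystander: round mustard-glazed ashtray, 100 across, 28 high; origin at the centre of its underside

How it is judged:
By the outcome, as a careful person would: the job done as asked, in the order asked, and still so for the second after the job is handed in, while the arm keeps its last pose, push and grip.
It also fails if it takes over 35 s, if anything falls off the work surface, if the arm or the gripper's body presses on something with over 40 N, if the wrist force passes 120 N, or if a joint passes its speed limit or range.

## Working session

There is one attempt and no reset: what is moved stays moved. The work goes in short steps, Python scripts to look and compute and a tool call to move; the robot and the scene stay as the last step left them, time stands still between calls to the robot, and variables do not carry over. Pictures are saved under pics/ and viewed, and the job is handed in when it is done.

Besides the shell and the picture viewer there is one more tool, called after "Request:" as name(argument=value, ...) on one line, values as JSON. move_arm: Moves the arm, as the interface text tells. Shifts and turns lie within -1 to 1; 1 stands for 0.3 m of shift or 2 pi rad of turn. Its arguments: {"type":"object","properties":{"moves":{"type":"array","items":{"type":"array","items":{"type":"number","minimum":-1,"maximum":1}}},"fingers":{"type":"number"},"grip_force":{"type":"number"}},"required":["moves"]}

```bash
ls; mkdir -p pics
python3 - <<'E'
from rig import bot
import cv2,numpy as np
s=bot.get_state();print(s)
for n in("side","top"):
    c=bot.camera(n);cv2.imwrite(f"pics/{n}0.png",c["color"][:,:,::-1]);print(n,c["mtx"],c["k1"],c["world_from_camera"])
E
```

```text
pics
{'clock': 0.0, 'joint_positions': array([-1.30200777e+00,  2.41418948e-01,  3.69158309e-03,  1.33519735e+00,
        2.28239751e-05,  1.57080814e+00]), 'joint_velocities': array([ 0.00095865, -0.00059967,  0.00037755, -0.00025155,  0.00119758,
       -0.00056802]), 'joint_torque': array([-1.65718444e-03, -3.72315431e+01,  2.52409852e+01,  1.69033353e-02,
       -4.16455009e-05,  3.31730782e-06]), 'ee_pos': array([ 0.13261659, -0.48142066,  0.23039753]), 'tool_rot': array([-0.5620211 ,  0.42909309, -0.42790568,  0.56294594]), 'contact_force': array([-0.03490661, -0.12451161, -0.22062031]), 'moment': array([ 0.03825206, -0.00311437, -0.0226418 ]), 'opening': 1.0019468115327383}
side [[573.0744816    0.         322.7631319 ]
 [  0.         573.0744816  249.44303412]
 [  0.           0.           1.        ]] -0.07221352997456068 [[-0.7724809  -0.32304173  0.5467333  -0.09297816]
 [-0.63462457  0.36164159 -0.6829839   0.75196339]
 [ 0.0229108  -0.8745624  -0.48437144  0.65259543]
 [ 0.          0.          0.          1.        ]]
top [[613.20213044   0.         321.10979314]
 [  0.         613.20213044 234.40869475]
 [  0.           0.           1.        ]] -0.21756558323334044 [[-0.00482781 -0.98610278  0.16606623  0.39548634]
 [-0.99990849  0.00266164 -0.01326408 -0.04312974]
 [ 0.01263774 -0.16611507 -0.98602539  1.19051239]
 [ 0.          0.          0.          1.        ]]
```

View pics/side0.png

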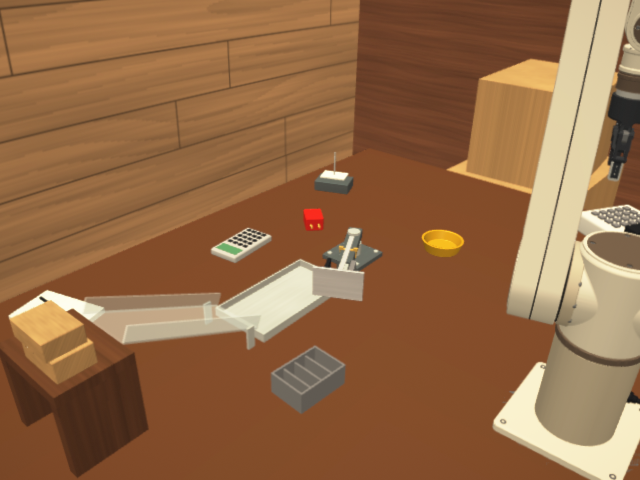

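View pics/top0.png

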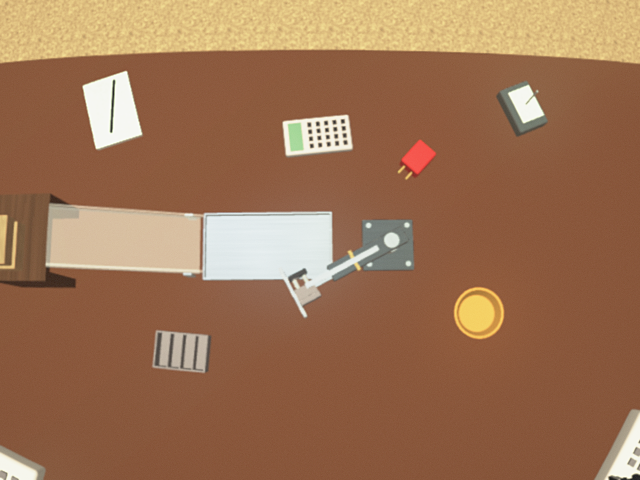

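```bash
cat > h.py <<'E'
from rig import bot
import cv2,numpy as np
def ray(c,uv):
    K=c["mtx"];k=c["k1"]
    p=cv2.undistortPoints(np.array([[uv]],float),K,np.array([k,0,0,0,0.]))[0,0]
    T=c["world_from_camera"];d=T[:3,:3]@np.array([p[0],p[1],1]);return T[:3,3],d
def onz(c,uv,z):
    o,d=ray(c,uv);return o+d*(z-o[2])/d[2]
def proj(c,P):
    T=np.linalg.inv(c["world_from_camera"]);q=T[:3,:3]@np.asarray(P,float)+T[:3,3]
    x,y=q[:2]/q[2];f=1+c["k1"]*(x*x+y*y);K=c["mtx"]
    return np.array([K[0,0]*x*f+K[0,2],K[1,1]*y*f+K[1,2]])
def crop(c,name,x0,y0,w,h,s):
    im=c["color"][y0:y0+h,x0:x0+w,::-1]
    cv2.imwrite(name,cv2.resize(im,None,fx=s,fy=s,interpolation=cv2.INTER_CUBIC))
E
python3 - <<'E'
from h import *
c=bot.camera("top")
crop(c,"pics/t1.png",270,200,160,120,5)
np.save("/tmp/top.npy",c,allow_pickle=True)
c=bot.camera("side")
crop(c,"pics/s1.png",290,210,110,100,5)
np.save("/tmp/side.npy",c,allow_pickle=True)
E
```

```text
(no output)
```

View pics/t1.png

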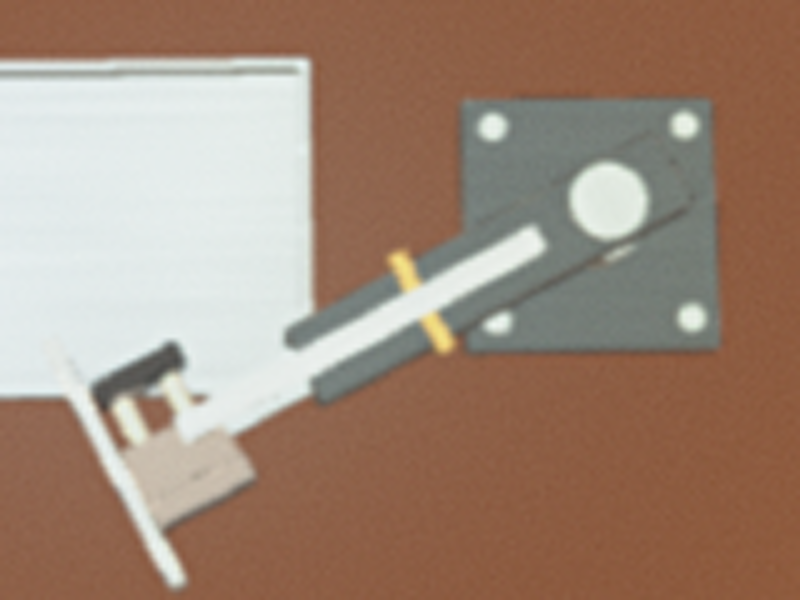

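View pics/s1.png

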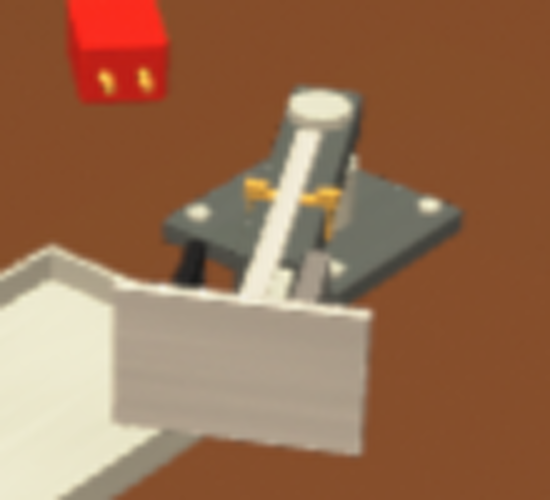

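Run:
```python
from h import *
c=np.load("/tmp/top.npy",allow_pickle=True).item()
crop(c,"pics/t2.png",190,195,160,120,5)
f=lambda x,y:(270+(x+.5)/5-.5,200+(y+.5)/5-.5)
P=[onz(c,f(*q),.012) for q in[(463,100),(711,99),(719,349),(470,350)]]
for p in P:print(p.round(4))
print("plate",np.mean(P,0).round(4),[np.linalg.norm(P[i]-P[i-1]).round(4) for i in range(4)])
print("clip ends",*[onz(c,f(*q),.064).round(4) for q in[(399,260),(444,346)]])
print("tail",onz(c,f(538,236),.065).round(4),"cap",onz(c,f(609,200),.07).round(4))
print("sleeve end",*[onz(c,f(*q),.062).round(4) for q in[(287,336),(319,399)]])
print("plate top ends",*[onz(c,f(*q),.088).round(4) for q in[(57,345),(176,585)]])
print("fence outer",*[onz(c,f(*q),.088).round(4) for q in[(165,528),(255,476)]])
```

```text
[ 0.6232 -0.1397  0.012 ]
[ 0.6235 -0.2379  0.012 ]
[ 0.5245 -0.2382  0.012 ]
[ 0.5247 -0.1409  0.012 ]
plate [ 0.574  -0.1892  0.012 ] [np.float64(0.0985), np.float64(0.0982), np.float64(0.099), np.float64(0.0973)]
clip ends [ 0.5527 -0.1107  0.064 ] [ 0.5205 -0.127   0.064 ]
tail [ 0.5614 -0.1625  0.065 ] cap [ 0.5741 -0.1888  0.07  ]
sleeve end [ 0.5247 -0.0689  0.062 ] [ 0.5012 -0.0806  0.062 ]
plate top ends [0.5187 0.0149 0.088 ] [ 0.4321 -0.028   0.088 ]
fence outer [ 0.4525 -0.0241  0.088 ] [ 0.4711 -0.0565  0.088 ]
```

View pics/t2.png

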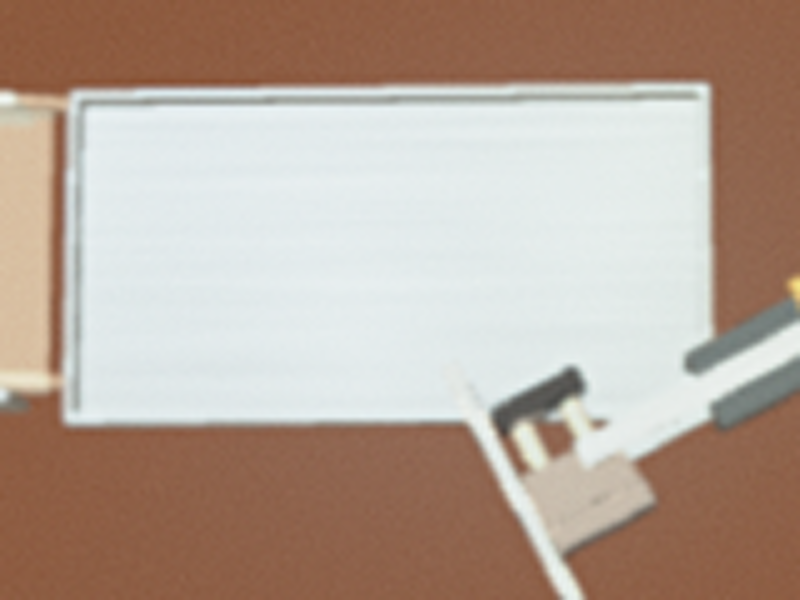

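Run:
```python
from h import *
from scipy.spatial.transform import Rotation as R
c=np.load("/tmp/top.npy",allow_pickle=True).item()
f=lambda x,y:(190+(x+.5)/5-.5,195+(y+.5)/5-.5)
P=[onz(c,f(*q),.018) for q in[(68,91),(711,86),(63,424),(713,424)]]
for p in P:print(p.round(4))
a=(P[0]+P[2])/2;b=(P[1]+P[3])/2
print("tray ends mid",a.round(4),b.round(4),"yaw",np.arctan2(-(a-b)[0],(a-b)[1]),[np.linalg.norm(P[0]-P[1]),np.linalg.norm(P[0]-P[2])])
for e in (P[0]-P[1],P[2]-P[3]): print(np.arctan2(-e[0],e[1]))
M=R.from_quat(bot.get_state()['tool_rot']).as_matrix();print(M.round(3))
print("chute mouth corners",*[onz(c,f(*q),.03).round(4) for q in[(66,103),(60,381)]])
```

```text
[0.6366 0.1723 0.018 ]
[ 0.6377 -0.08    0.018 ]
[0.5056 0.1709 0.018 ]
[ 0.5054 -0.0798  0.018 ]
tray ends mid [0.5711 0.1716 0.018 ] [ 0.5715 -0.0799  0.018 ] yaw 0.001759787735747182 [np.float64(0.2523158754895937), np.float64(0.1310285960294351)]
0.00426746210216786
-0.0007643546634981572
[[ 0.266 -0.     0.964]
 [-0.964  0.001  0.266]
 [-0.001 -1.     0.   ]]
chute mouth corners [0.6294 0.1708 0.03  ] [0.521  0.1702 0.03  ]
```

Request:
move_arm(moves=[[0.08, 0.1024, 0, 0, 0, 0.019], [0.08, 0.1024, 0, 0, 0, 0.019], [0.08, 0.1024, 0, 0, 0, 0.019], [0.08, 0.1024, 0, 0, 0, 0.019], [0.08, 0.1024, 0, 0, 0, 0.019]], fingers=100, grip_force=20)

```text
clock: 0.7
ee_pos: [0.2534, -0.3271, 0.2312]
tool_rot: [-0.664, 0.243, -0.243, 0.664]
contact_force: [0.5, -1.2, 0.1]
opening: 1.0
```

Request:
move_arm(moves=[[0.08, 0.1024, 0, 0, 0, 0.019], [0.08, 0.1024, 0, 0, 0, 0.019], [0.08, 0.1024, 0, 0, 0, 0.019], [0.08, 0.1024, 0, 0, 0, 0.019], [0.08, 0.1024, 0, 0, 0, 0.019]])

```text
clock: 1.2
ee_pos: [0.3734, -0.1734, 0.2313]
tool_rot: [0.706, -0.036, 0.037, -0.706]
contact_force: [0.1, -0.3, 0.7]
opening: 0.998
```

Request:
move_arm(moves=[[0.08, 0.1024, 0, 0, 0, 0.019], [0.08, 0.1024, 0, 0, 0, 0.019], [0.08, 0.1024, 0, 0, 0, 0.019], [0.08, 0.1024, 0, 0, 0, 0.019], [0.0, 0.0, 0, 0, 0, 0.019]])

```text
clock: 1.7
ee_pos: [0.4711, -0.0486, 0.2308]
tool_rot: [-0.685, -0.175, 0.174, 0.686]
contact_force: [-0.1, -0.1, 0.2]
opening: 0.997
```

```bash
cat >> h.py <<'E'
from scipy.spatial.transform import Rotation as R
piv=np.array([.5735,-.1895])
def st(th=None,L=0):
    s=bot.get_state();M=R.from_quat(s['tool_rot']).as_matrix()
    print("t",round(s['clock'],2),"pos",s['ee_pos'].round(4),"jaw yaw deg",np.degrees(np.arctan2(M[1,0],M[0,0])).round(2),"down",M[:,1].round(3),"F",s['contact_force'].round(1),"M",s['moment'].round(2),"open",round(s['opening'],3),"q",s['joint_positions'].round(2))
    if th is not None:
        d=s['ee_pos'][:2]-piv;x=np.array([np.cos(th),np.sin(th)]);y=np.array([-np.sin(th),np.cos(th)])
        print("in head frame(mm):",(d@x*1000).round(1),((d@y-.187-L)*1000).round(1))
    return s
E
python3 -c "
from h import *
st(.485)"
```

```text
t 1.7 pos [ 0.4711 -0.0486  0.2308] jaw yaw deg 28.61 down [ 0.001  0.001 -1.   ] F [-0.1 -0.1  0.2] M [-0.09  0.02 -0.02] open 0.997 q [-0.1   0.19 -0.06  1.32  0.    0.97]
in head frame(mm): -24.9 -14.6
```

Request:
move_arm(moves=[[0.068, 0.091, 0, 0, 0, -0.002], [0, 0, -0.12, 0, 0, 0], [0, 0, -0.12, 0, 0, 0], [0, 0, -0.12, 0, 0, 0], [0, 0, 0, 0, 0, 0]])

```text
clock: 2.2
ee_pos: [0.4847, -0.0243, 0.1186]
tool_rot: [-0.686, -0.163, 0.171, 0.688]
contact_force: [-1.7, 1.0, 0.3]
opening: 0.997
```

```bash
python3 -c "
from h import *
st(.485)
c=bot.camera('top');crop(c,'pics/t3.png',240,180,160,120,5)
c=bot.camera('side');crop(c,'pics/s3.png',250,140,160,160,3)"
```

```text
t 2.2 pos [ 0.4847 -0.0243  0.1186] jaw yaw deg 27.3 down [-0.011  0.001 -1.   ] F [-1.7  1.   0.3] M [-0.    0.08 -0.01] open 0.997 q [-0.05  0.3  -0.22  1.06 -0.    1.04]
in head frame(mm): -1.5 0.5
```

View pics/t3.png

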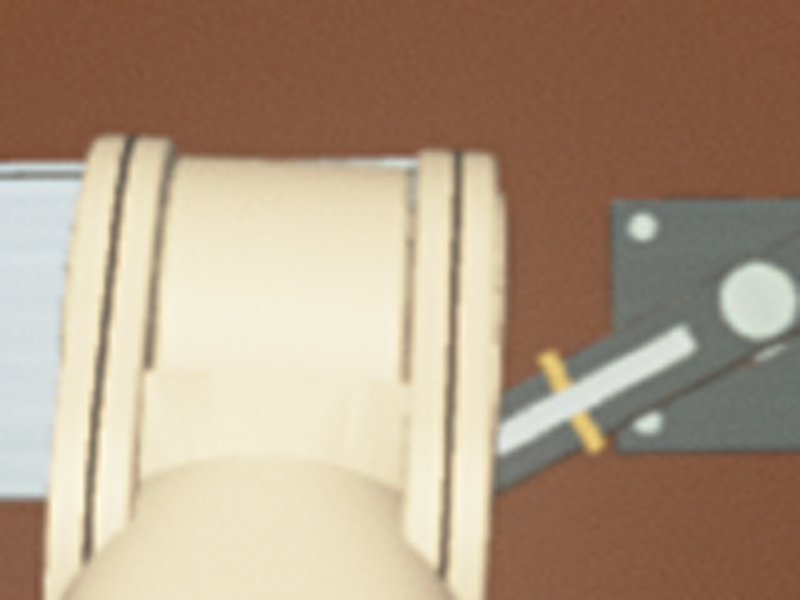

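View pics/s3.png

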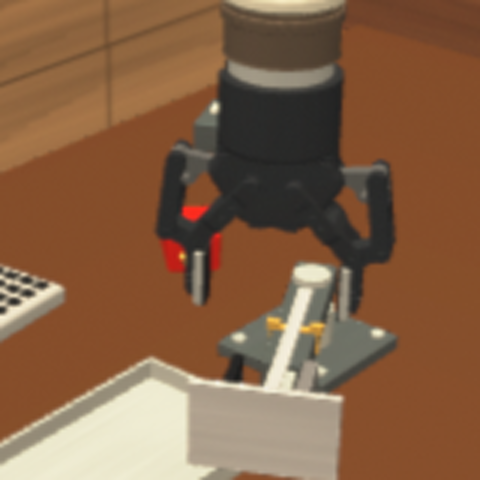

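Request:
move_arm(moves=[[0, 0, 0, 0, 0, 0], [0, 0, 0, 0, 0, 0]])

```text
clock: 2.5
ee_pos: [0.4909, -0.0248, 0.1255]
tool_rot: [0.688, 0.168, -0.165, -0.687]
contact_force: [-0.5, -0.8, 0.7]
opening: 1.003
```

```bash
python3 -c "
from h import *
s=st(.485)
c=bot.camera('side');crop(c,'pics/s4.png',290,170,120,120,5)
"
```

```text
t 2.5 pos [ 0.4909 -0.0248  0.1255] jaw yaw deg 27.27 down [ 0.004 -0.    -1.   ] F [-0.5 -0.8  0.7] M [-0.   -0.07  0.01] open 1.003 q [-0.05  0.29 -0.21  1.06  0.    1.04]
in head frame(mm): 3.7 -2.8
```

View pics/s4.png

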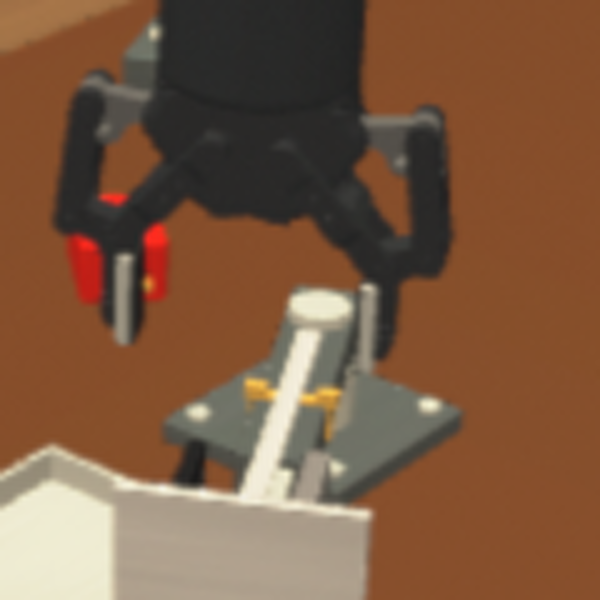

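```bash
python3 -c "
from h import *
s=bot.get_state()
c=bot.camera('side')
M=R.from_quat(s['tool_rot']).as_matrix()
for sg in(1,-1):
  for z in (0,.013):
    print(sg,z,(proj(c,s['ee_pos']+sg*.046*M[:,0]+[0,0,z])-[290,170])*5)
"
```

```text
1 0 [125.34446065 361.15688651]
1 0.013 [125.89771313 331.51624222]
-1 0 [359.54279968 390.52409742]
-1 0.013 [361.45108808 360.6328714 ]
```

Request:
move_arm(moves=[[0.0, 0.005, -0.08, 0, 0, 0.001], [0, 0.0, -0.085, 0, 0, 0.0], [0, 0, -0.085, 0, 0, 0], [0, 0, 0, 0, 0, 0], [0, 0, 0, 0, 0, 0]])

```text
clock: 3.1
ee_pos: [0.4894, -0.0232, 0.0489]
tool_rot: [0.687, 0.169, -0.169, -0.687]
contact_force: [0.6, -0.4, -0.3]
opening: 0.998
```

```bash
python3 -c "
from h import *
s=st(.485)
c=bot.camera('side');crop(c,'pics/s5.png',290,170,120,120,5)
c=bot.camera('top');crop(c,'pics/t5.png',300,200,130,100,6)
"
```

```text
t 3.1 pos [ 0.4894 -0.0232  0.0489] jaw yaw deg 27.64 down [-0. -0. -1.] F [ 0.6 -0.4 -0.3] M [-0.03 -0.01  0.02] open 0.998 q [-0.05  0.38 -0.31  0.88 -0.    1.04]
in head frame(mm): 3.1 -0.7
```

View pics/s5.png

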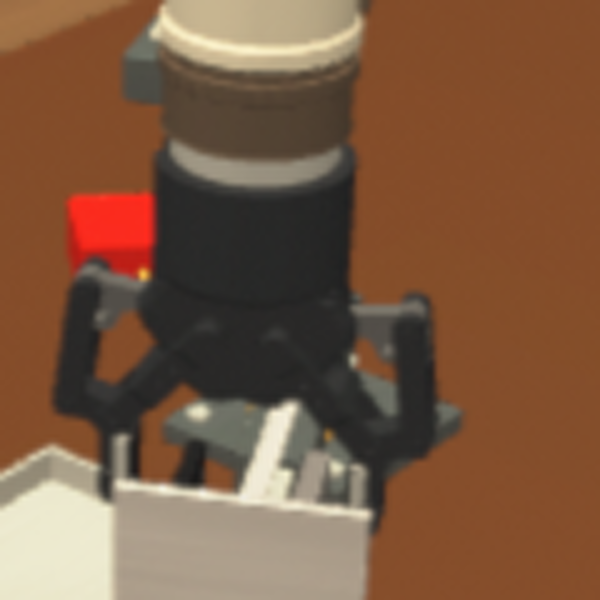

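View pics/t5.png

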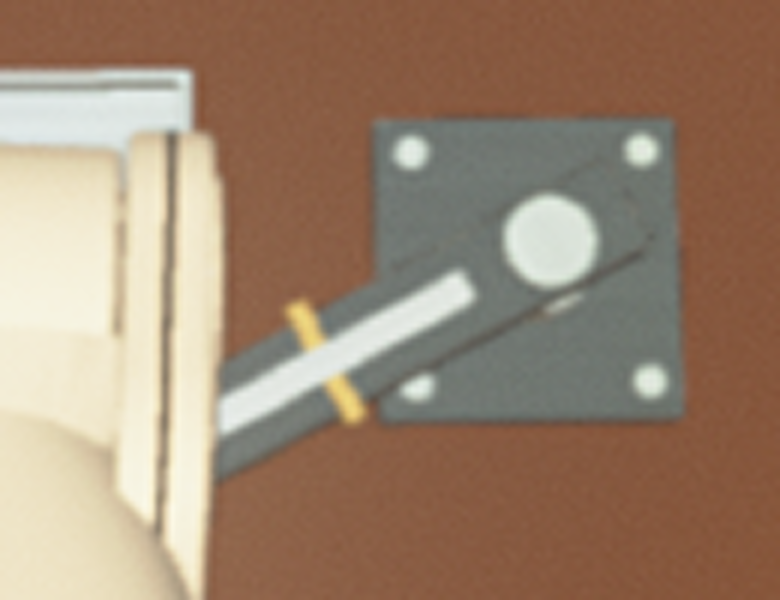

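Request:
move_arm(moves=[[0.029, 0.018, 0, 0, 0, 0], [0.0367, 0.0135, 0.003, 0, 0, -0.01], [0.0367, 0.0135, 0, 0, 0, -0.01], [0.0365, 0.0083, 0, 0, 0, -0.0095], [0.0365, 0.0083, 0, 0, 0, -0.0095]])

```text
clock: 3.7
ee_pos: [0.5394, -0.006, 0.0494]
tool_rot: [0.703, 0.08, -0.085, -0.701]
contact_force: [-7.6, -6.4, 3.7]
opening: 1.003
```

```bash
python3 -c "
from h import *
s=st(.24)
c=bot.camera('top');crop(c,'pics/t6.png',300,200,130,100,6)
"
```

```text
t 3.7 pos [ 0.5394 -0.006   0.0494] jaw yaw deg 13.43 down [-0.006 -0.004 -1.   ] F [-7.6 -6.4  3.7] M [-1.09  1.57  0.26] open 1.003 q [-0.01  0.47 -0.17  0.94 -0.    1.33]
in head frame(mm): 10.5 -0.7
```

View pics/t6.png

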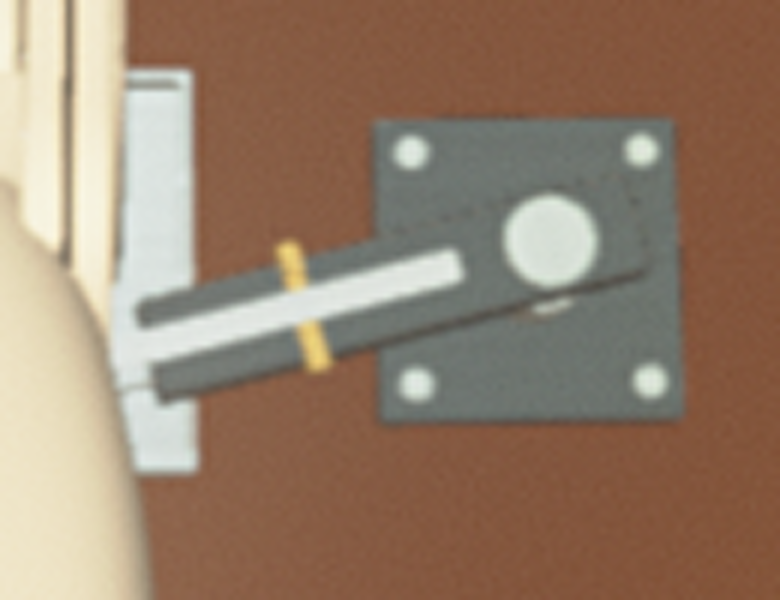

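Request:
move_arm(moves=[[0.0373, 0.004, 0, 0, 0, -0.0095], [0.0373, 0.003, 0, 0, 0, -0.0095], [0.0373, -0.001, 0, 0, 0, -0.0095], [0.01, -0.002, 0, 0, 0, -0.005], [0, 0, 0, 0, 0, 0]])

```text
clock: 4.25
ee_pos: [0.5768, -0.003, 0.0494]
tool_rot: [-0.707, -0.008, 0.011, 0.707]
contact_force: [-6.3, 0.7, 1.9]
opening: 1.001
```

```bash
cat >> h.py <<'E'
def meas(c,show=True):
    im=cv2.cvtColor(np.ascontiguousarray(c["color"]),cv2.COLOR_RGB2HSV).astype(int);H,S,V=im[...,0],im[...,1],im[...,2]
    sub=np.zeros(H.shape,bool);sub[225:275,320:378]=1
    clip=sub&(H>15)&(H<30)&(S>90)&(V>150)
    ys,xs=np.nonzero(clip);pts=np.array([onz(c,(x,y),.064)[:2] for x,y in zip(xs,ys)])
    d=pts.mean(0)-piv;_,_,vt=np.linalg.svd(pts-pts.mean(0))
    v=vt[0]*np.sign(vt[0,0]);print("clip n",len(pts),"ctr",pts.mean(0).round(4),"r",np.linalg.norm(d).round(4),"ang ctr",np.arctan2(-d[0],d[1]).round(4),"ang clip",np.arctan2(v[1],v[0]).round(4),"len",np.ptp((pts-pts.mean(0))@v).round(4))
E
python3 -c "
from h import *
s=st(0.0)
c=bot.camera('top');crop(c,'pics/t7.png',300,200,130,100,6);meas(c)
"
```

```text
t 4.25 pos [ 0.5768 -0.003   0.0494] jaw yaw deg 1.53 down [-0.004  0.    -1.   ] F [-6.3  0.7  1.9] M [-0.01  1.24  0.05] open 1.001 q [-0.01  0.53 -0.06  0.98  0.    1.54]
in head frame(mm): 3.3 -0.5
clip n 58 ctr [ 0.5719 -0.1094] r 0.0801 ang ctr 0.0202 ang clip 0.0603 len 0.0417
```

View pics/t7.png

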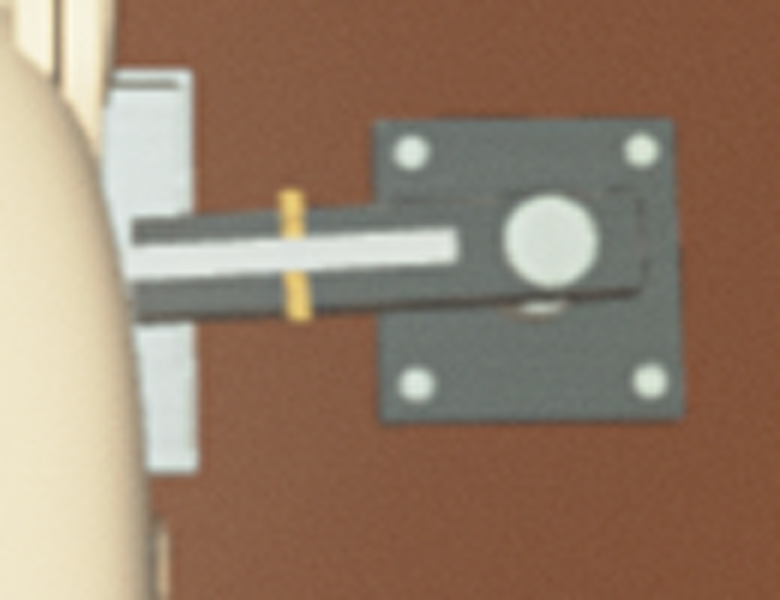

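```bash
cat >> h.py <<'E'
def strip(c,cols=(335,374)):
    # centreline by weighted brightness of white strip on dark sleeve, col by col; r,b both bright
    g=c["color"].astype(float).min(2)
    P=[]
    for x in range(*cols):
        col=g[228:285,x]; k=np.argmax(np.convolve(np.clip(col-110,0,None),np.ones(5),'same'))
        lo,hi=max(0,k-5),k+6
        w=np.clip(col[lo:hi]-80,0,None)
        if w.max()<80: continue
        y=228+lo+(w*np.arange(len(w))).sum()/w.sum()
        P.append(onz(c,(x,y),.065)[:2])
    P=np.array(P);a,b=np.polyfit(P[:,1],P[:,0],1)
    print("strip n",len(P),"angle",round(-np.arctan(a),4),"x at pivot",round(a*piv[1]+b,4),"resid",np.std(P[:,0]-a*P[:,1]-b).round(5))
    return P
def rigref(c):
    # base plate left-right edges vs x, via pixels: mask of dark grey
    pass
E
python3 -c "
from h import *
c=bot.camera('top');strip(c);strip(c,(335,362))
np.save('/tmp/top7.npy',c,allow_pickle=True)
"
```

```text
strip n 39 angle 0.0518 x at pivot 0.5749 resid 0.00021
strip n 27 angle 0.0545 x at pivot 0.5751 resid 0.00024
```

Request:
move_arm(moves=[[0.02, 0, 0, 0, 0, -0.0025], [0.0165, 0, 0, 0, 0, -0.0018], [0, 0, 0, 0, 0, 0], [0, 0, 0, 0, 0, 0]])

```text
clock: 4.75
ee_pos: [0.5872, -0.0023, 0.0494]
tool_rot: [-0.707, 0.002, 0.002, 0.708]
contact_force: [-7.1, 1.8, 2.6]
opening: 1.0
```

```bash
python3 -c "
from h import *
s=st(0.0)
c=bot.camera('top');strip(c);strip(c,(335,362));crop(c,'pics/t8.png',300,200,130,100,6)
"
```

```text
t 4.75 pos [ 0.5872 -0.0023  0.0494] jaw yaw deg 0.02 down [-0.005  0.002 -1.   ] F [-7.1  1.8  2.6] M [ 0.31  1.32 -0.04] open 1.0 q [-0.    0.55 -0.03  1.    0.    1.57]
in head frame(mm): 13.7 0.2
strip n 39 angle -0.0023 x at pivot 0.5747 resid 3e-05
strip n 27 angle -0.0027 x at pivot 0.5746 resid 3e-05
```

View pics/t8.png

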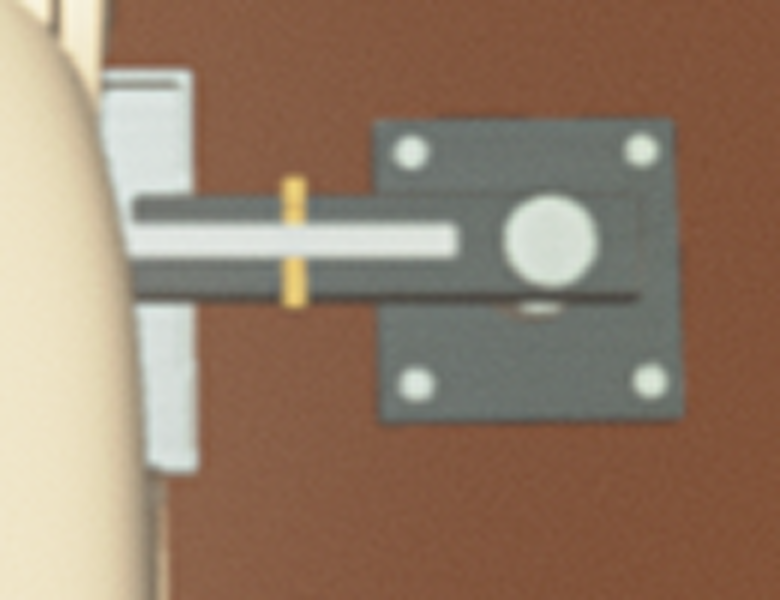

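Request:
move_arm(moves=[[-0.04, 0, 0, 0, 0, 0], [-0.023, 0, 0, 0, 0, 0], [0, 0, 0, 0, 0, 0]], fingers=94)

```text
clock: 5.1
ee_pos: [0.5704, -0.0032, 0.0499]
tool_rot: [-0.707, -0.0, -0.0, 0.707]
contact_force: [0.5, -0.8, 0.4]
opening: 0.941
```

```bash
python3 -c "
from h import *
s=st(0.0)
c=bot.camera('top');strip(c);strip(c,(335,362))
c=bot.camera('side');crop(c,'pics/s9.png',260,170,140,120,5)
"
```

```text
t 5.1 pos [ 0.5704 -0.0032  0.0499] jaw yaw deg 0.01 down [ 0.001  0.    -1.   ] F [ 0.5 -0.8  0.4] M [-0.03 -0.    0.06] open 0.941 q [-0.01  0.52 -0.09  0.97  0.    1.57]
in head frame(mm): -3.1 -0.7
strip n 39 angle -0.0035 x at pivot 0.5754 resid 3e-05
strip n 27 angle -0.0036 x at pivot 0.5754 resid 4e-05
```

View pics/s9.png

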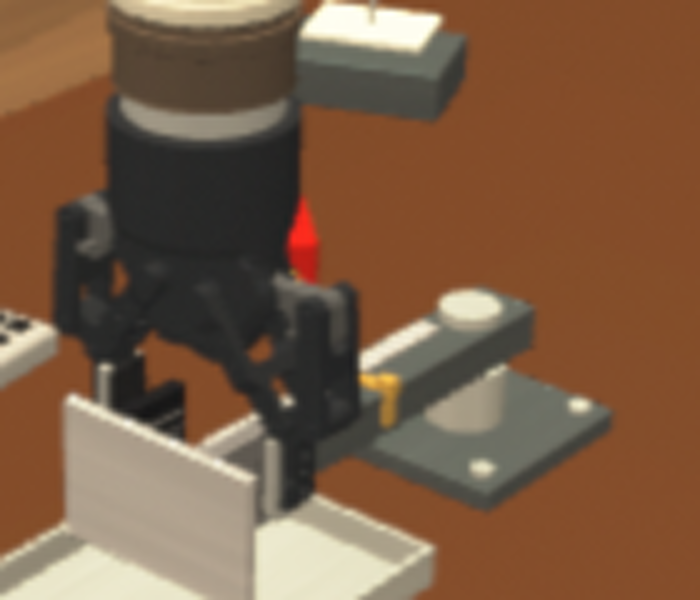

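Request:
move_arm(moves=[[0, 0.025, 0, 0, 0, 0], [0, 0.04, 0, 0, 0, 0], [0, 0.045, 0, 0, 0, 0], [0, 0.04, 0, 0, 0, 0], [0, 0, 0, 0, 0, 0]])

```text
clock: 5.7
ee_pos: [0.5714, 0.0429, 0.0495]
tool_rot: [0.707, 0.001, 0.0, -0.707]
contact_force: [2.2, -2.6, 0.8]
opening: 0.936
```

```bash
python3 -c "
from h import *
s=st(0.0)
c=bot.camera('top');strip(c,(335,355));crop(c,'pics/t10.png',300,200,130,100,6)
c=bot.camera('side');crop(c,'pics/s10.png',220,170,160,120,5)
"
```

```text
t 5.7 pos [0.5714 0.0429 0.0495] jaw yaw deg 0.09 down [ 0.002 -0.    -1.   ] F [ 2.2 -2.6  0.8] M [-0.61 -0.35 -0.15] open 0.936 q [ 0.08  0.52 -0.08  0.97 -0.    1.64]
in head frame(mm): -2.1 45.4
strip n 20 angle -0.0046 x at pivot 0.5753 resid 4e-05
```

View pics/t10.png

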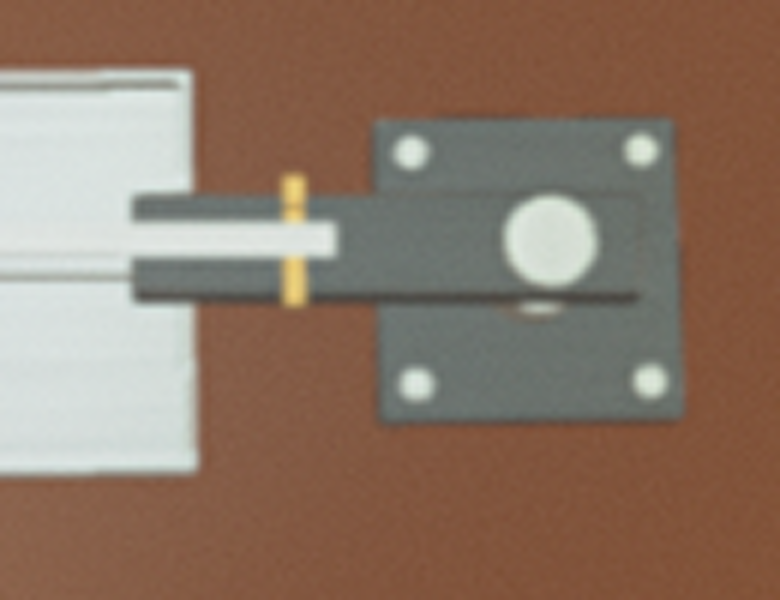

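View pics/s10.png

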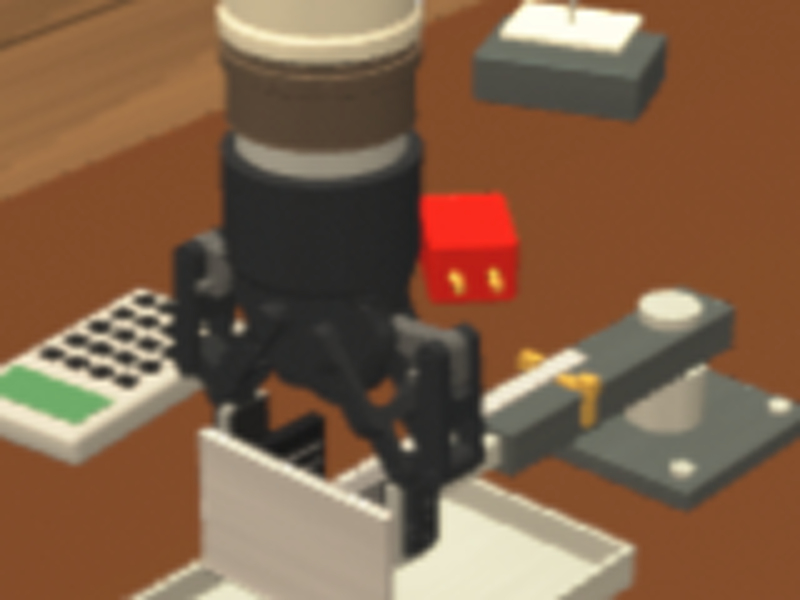

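```bash
cat >> h.py <<'E'
def gap(c):
    im=c["color"].astype(float);r,g,b=[im[...,i] for i in range(3)]
    # clip: yellowness r-b in stubs
    Y=np.clip(r-b-60,0,None)[226:256,340:360]
    rows=[226+i for i in range(30) if Y[i].max()>50]
    HS=cv2.cvtColor(np.ascontiguousarray(c["color"]),cv2.COLOR_RGB2HSV)
    m=((HS[...,0]>14)&(HS[...,0]<30)&(HS[...,1]>80)&(HS[...,2]>150))[226:256,340:360]
    ys,xs=np.nonzero(m);print("clip px rows",ys.min()+226,ys.max()+226,"n",len(xs))
    res=[]
    for sel in (ys+226<238,ys+226>242):
        w=(r-b)[ys[sel]+226,xs[sel]+340]
        res.append([(w*(xs[sel]+340)).sum()/w.sum(),(w*(ys[sel]+226)).sum()/w.sum()])
    # tail: brightness b on strip rows
    tails=[]
    for y in (238,239,240,241):
        p=b[y,335:378]; hi=p[:6].mean() ; lo=80
        k=[i for i in range(len(p)-1) if p[i]>160 and p[i+1]<=160]
        if k: i=k[0]; tails.append(335+i+(p[i]-160)/(p[i]-p[i+1])); 
    print("clip stubs",np.round(res,2),"tails",np.round(tails,2))
    cl=np.mean([onz(c,q,.063)[:2] for q in res],0);t=np.median(tails);tl=onz(c,(t,239.7),.063)[:2]
    print("clip",cl.round(4),"tail",tl.round(4),"remaining mm",((cl-tl)[1]*1000).round(2))
E
python3 -c "
from h import *
c=bot.camera('top');gap(c);im=c['color'];print(im[239,345:365].tolist())
print(im[233,344:356].tolist())
"
```

```text
clip px rows 229 250 n 61
clip stubs [[348.51 232.17]
 [348.57 246.63]] tails [356.23 356.22 356.29 356.21]
clip [ 0.5758 -0.1094] tail [ 0.5752 -0.1237] remaining mm 14.34
[[222, 227, 222], [221, 226, 222], [220, 226, 221], [218, 225, 220], [219, 226, 222], [219, 225, 221], [221, 227, 222], [219, 225, 220], [221, 227, 222], [222, 227, 223], [213, 222, 214], [170, 179, 171], [117, 125, 121], [107, 114, 110], [106, 113, 110], [107, 114, 110], [109, 117, 114], [107, 115, 110], [106, 113, 110], [108, 115, 111]]
[[110, 114, 111], [111, 114, 112], [129, 125, 110], [180, 160, 110], [223, 191, 116], [223, 192, 115], [187, 163, 110], [126, 122, 109], [106, 112, 111], [108, 114, 109], [109, 113, 109], [106, 113, 108]]
```

Request:
move_arm(moves=[[0, 0.02, 0, 0, 0, 0], [0, 0.02, 0, 0, 0, 0], [0, 0.004, 0, 0, 0, 0], [0, 0, 0, 0, 0, 0]])

```text
clock: 6.25
ee_pos: [0.5714, 0.0541, 0.0495]
tool_rot: [0.707, 0.0, 0.001, -0.707]
contact_force: [2.7, -3.8, -0.2]
opening: 0.941
```

```bash
sed -i 's/160/166/g; s/>150/>140/' h.py; python3 -c "
from h import *
s=st(0.0,.05)
c=bot.camera('top');strip(c,(335,346));gap(c);crop(c,'pics/t11.png',300,200,130,100,6)
"
```

```text
t 6.25 pos [0.5714 0.0541 0.0495] jaw yaw deg -0.06 down [ 0.002 -0.001 -1.   ] F [ 2.7 -3.8 -0.2] M [-0.69 -0.63 -0.21] open 0.941 q [ 0.09  0.52 -0.08  0.97 -0.    1.67]
in head frame(mm): -2.1 6.6
strip n 11 angle -0.0027 x at pivot 0.5754 resid 3e-05
clip px rows 229 251 n 67
clip stubs [[348.51 232.22]
 [348.57 246.81]] tails [349.57 349.59 349.61 349.58]
clip [ 0.5756 -0.1094] tail [ 0.5752 -0.1113] remaining mm 1.94
```

View pics/t11.png

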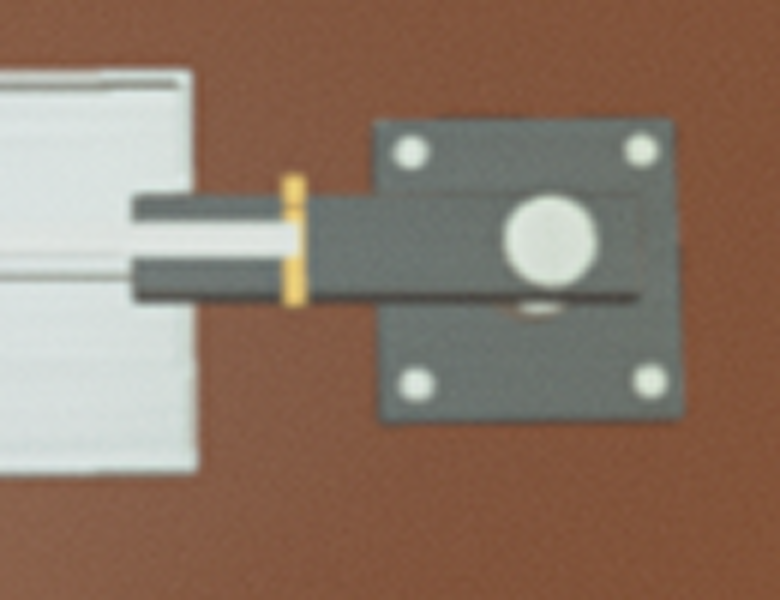

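Request:
move_arm(moves=[[0, 0.006, 0, 0, 0, 0], [0, 0, 0, 0, 0, 0], [0, 0, 0, 0, 0, 0]])

```text
clock: 6.6
ee_pos: [0.5713, 0.0557, 0.0495]
tool_rot: [0.707, 0.0, 0.001, -0.707]
contact_force: [3.7, -3.4, 0.7]
opening: 0.938
```

```bash
python3 -c "
from h import *
s=st(0.0,.05)
c=bot.camera('top');strip(c,(335,346));gap(c);crop(c,'pics/t12.png',160,160,266,200,3)
c=bot.camera('side');crop(c,'pics/s12.png',220,200,120,90,6)
"
```

```text
t 6.6 pos [0.5713 0.0557 0.0495] jaw yaw deg -0.08 down [ 0.002 -0.001 -1.   ] F [ 3.7 -3.4  0.7] M [-0.83 -0.62 -0.25] open 0.938 q [ 0.1   0.52 -0.08  0.97 -0.    1.67]
in head frame(mm): -2.2 8.2
strip n 11 angle -0.0034 x at pivot 0.5754 resid 2e-05
clip px rows 229 251 n 75
clip stubs [[348.56 232.46]
 [348.57 246.8 ]] tails [348.85 348.87 348.9  348.79]
clip [ 0.5754 -0.1094] tail [ 0.5752 -0.11  ] remaining mm 0.54
```

View pics/s12.png

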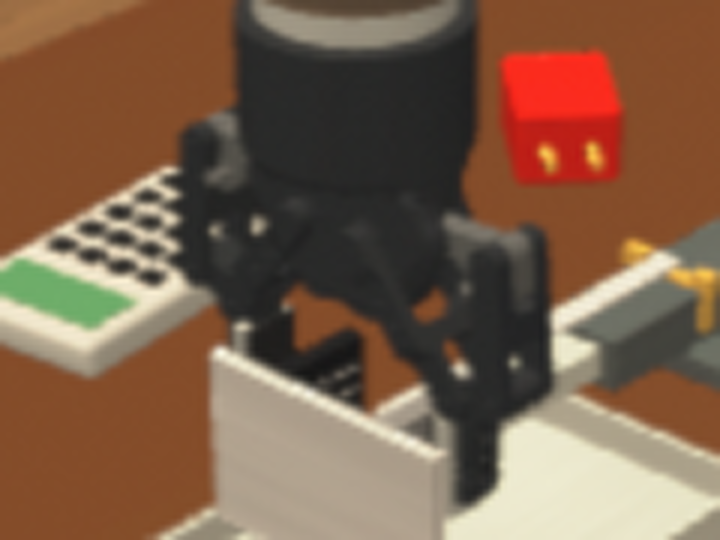

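View pics/t12.png

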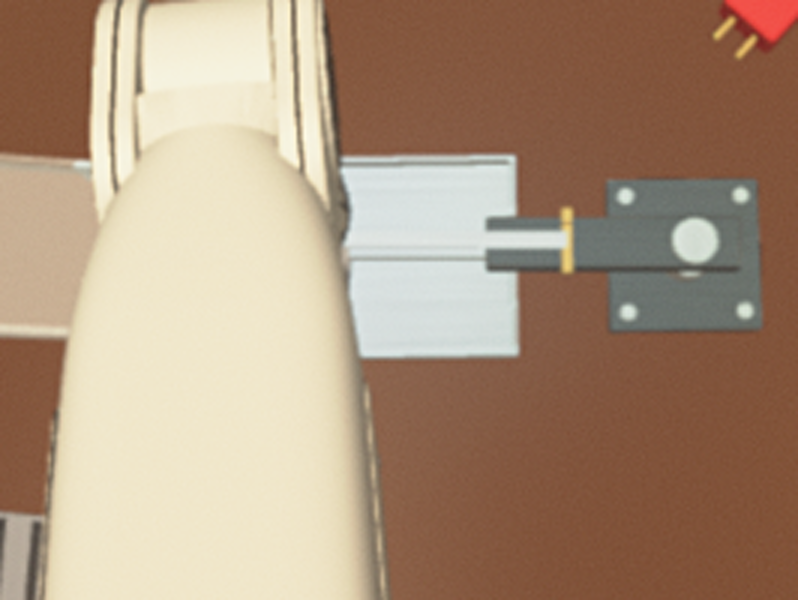

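Request:
move_arm(moves=[[-0.01, 0.001, 0, 0, 0, 0], [-0.005, 0.001, 0, 0, 0, 0], [0, 0, 0, 0, 0, 0]], fingers=88, grip_force=25)

```text
clock: 7.0
ee_pos: [0.5669, 0.0561, 0.0498]
tool_rot: [0.708, 0.0, 0.001, -0.707]
contact_force: [2.9, -5.2, 1.4]
opening: 0.882
```

```bash
python3 -c "
from h import *
s=st(0.0,.05)
c=bot.camera('top');strip(c,(335,346));gap(c)
c=bot.camera('side');crop(c,'pics/s13.png',220,200,120,90,6)
"
```

```text
t 7.0 pos [0.5669 0.0561 0.0498] jaw yaw deg -0.09 down [ 0.002 -0.001 -1.   ] F [ 2.9 -5.2  1.4] M [-0.94 -0.63 -0.21] open 0.882 q [ 0.1   0.51 -0.09  0.96 -0.    1.67]
in head frame(mm): -6.6 8.6
strip n 11 angle -0.0041 x at pivot 0.5753 resid 3e-05
clip px rows 229 251 n 79
clip stubs [[348.56 232.49]
 [348.58 246.79]] tails [348.62 348.62 348.64 348.6 ]
clip [ 0.5754 -0.1094] tail [ 0.5752 -0.1095] remaining mm 0.09
```

View pics/s13.png

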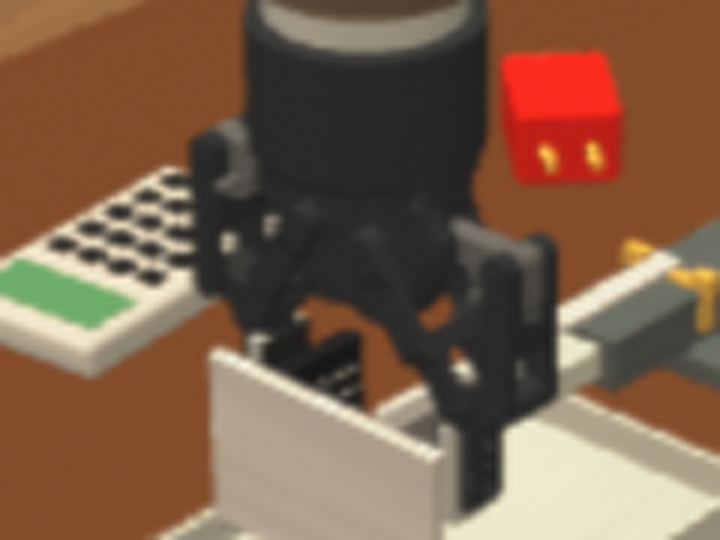

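Request:
move_arm(moves=[[-0.001, 0, 0, 0, 0, 0], [0, 0, 0, 0, 0, 0], [0, 0, 0, 0, 0, 0]], fingers=65)

```text
clock: 7.4
ee_pos: [0.5694, 0.0562, 0.0514]
tool_rot: [0.707, 0.002, 0.003, -0.707]
contact_force: [5.5, -4.2, 5.3]
opening: 0.651
```

```bash
python3 -c "
from h import *
s=st(0.0,.05)
c=bot.camera('top');strip(c,(335,346));gap(c)
c=bot.camera('side');crop(c,'pics/s14.png',220,200,120,90,6)
"
```

```text
t 7.4 pos [0.5694 0.0562 0.0514] jaw yaw deg -0.07 down [ 0.008 -0.001 -1.   ] F [ 5.5 -4.2  5.3] M [-0.95 -1.23 -0.08] open 0.651 q [ 0.1   0.51 -0.09  0.96 -0.    1.67]
in head frame(mm): -4.1 8.7
strip n 11 angle -0.0001 x at pivot 0.5749 resid 3e-05
clip px rows 229 251 n 78
clip stubs [[348.66 232.62]
 [348.61 246.93]] tails [348.55 348.62 348.65 348.6 ]
clip [ 0.5751 -0.1096] tail [ 0.5752 -0.1095] remaining mm -0.05
```

View pics/s14.png

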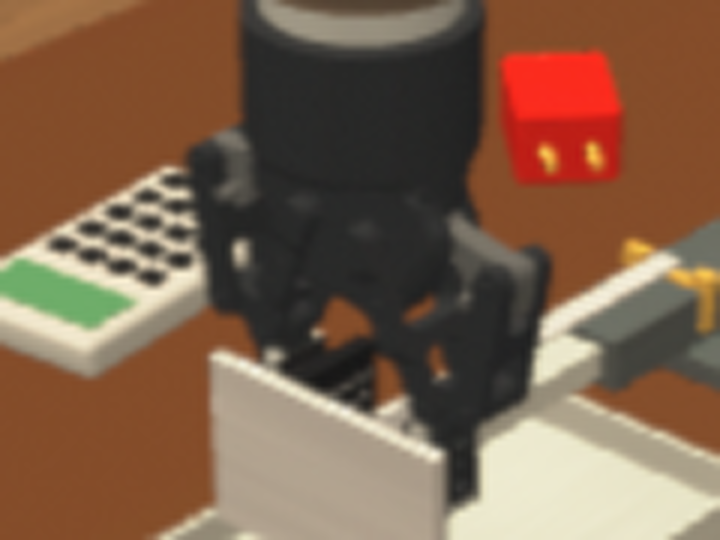

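Request:
move_arm(moves=[[0, 0, 0, 0, 0, 0], [0, 0, 0, 0, 0, 0], [0, 0, 0, 0, 0, 0], [0, 0, 0, 0, 0, 0]], fingers=35)

```text
clock: 7.9
ee_pos: [0.567, 0.0563, 0.0523]
tool_rot: [0.707, 0.001, 0.002, -0.707]
contact_force: [-0.5, -4.7, 13.6]
opening: 0.488
```

```bash
python3 -c "
from h import *
s=st(0.0,.05)
c=bot.camera('top');strip(c,(335,346));gap(c);crop(c,'pics/t15.png',300,200,130,100,6)
c=bot.camera('side');crop(c,'pics/s15.png',220,200,120,90,6)
"
```

```text
t 7.9 pos [0.567  0.0563 0.0523] jaw yaw deg -0.11 down [ 0.004 -0.001 -1.   ] F [-0.5 -4.7 13.6] M [-0.94  0.55 -0.4 ] open 0.488 q [ 0.1   0.51 -0.09  0.97 -0.    1.67]
in head frame(mm): -6.5 8.8
strip n 11 angle -0.0043 x at pivot 0.5754 resid 2e-05
clip px rows 229 251 n 79
clip stubs [[348.6  232.55]
 [348.54 246.72]] tails [348.45 348.48 348.53 348.54]
clip [ 0.5754 -0.1094] tail [ 0.5752 -0.1093] remaining mm -0.13
```

View pics/s15.png

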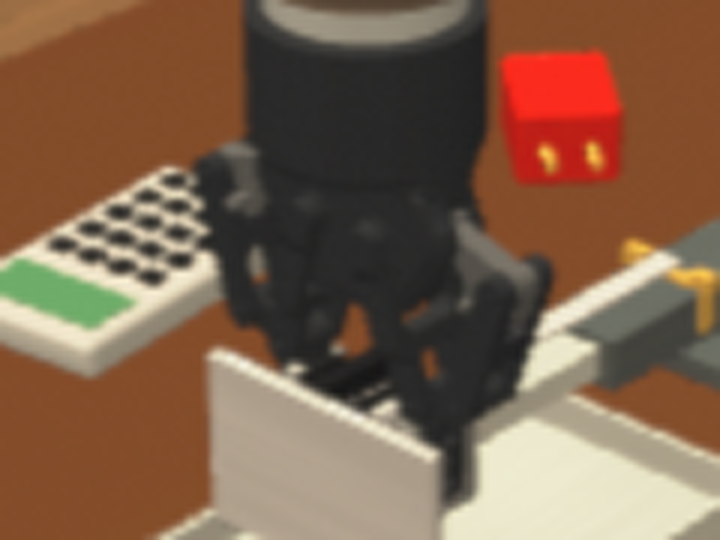

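View pics/t15.png

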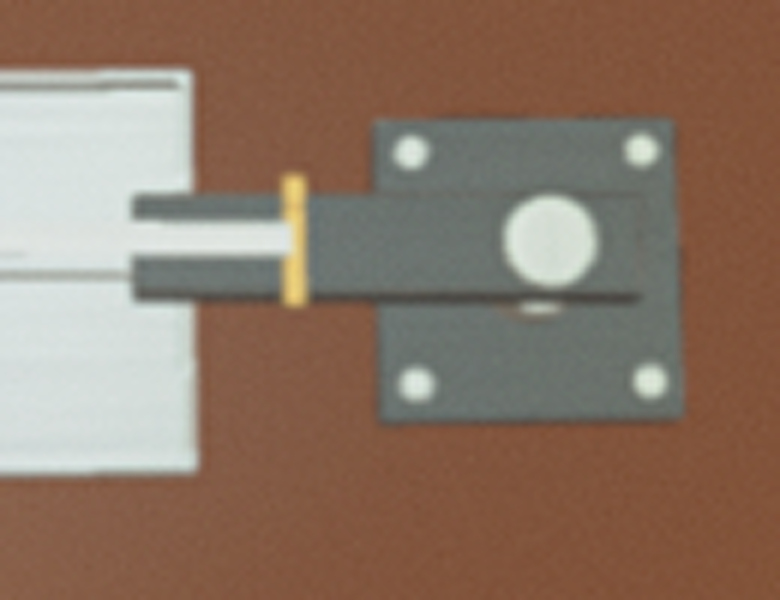

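```bash
cat > e.py <<'E'
from h import *
import sys
def edge(c,x0,x1,y0,y1,ch,z,name):
    g=c["color"][...,ch].astype(float);P=[]
    for x in range(x0,x1):
        p=g[y0:y1,x];d=np.abs(np.diff(p));k=np.argmax(d)
        w=d[max(0,k-1):k+2];y=y0+max(0,k-1)+.5+(w*np.arange(len(w))).sum()/w.sum()
        P.append(onz(c,(x,y),z)[:2])
    P=np.array(P)
    a,b=np.polyfit(P[:,1],P[:,0],1);r=P[:,0]-a*P[:,1]-b;m=abs(r)<2*np.std(r)+1e-6
    a,b=np.polyfit(P[m,1],P[m,0],1)
    print(name,"angle",round(-np.arctan(a),4),"x@-.19",round(a*-.1895+b,4),"x@.17",round(a*.17+b,4),"resid",np.std(r[m]).round(5))
c=np.load("/tmp/top.npy",allow_pickle=True).item()
edge(c,208,328,207,216,2,.018,"tray far")
edge(c,208,285,275,284,2,.018,"tray near")
edge(c,366,409,214,224,0,.012,"plate far")
edge(c,368,410,264,275,0,.012,"plate near")
for q in [(60,206),(120,209),(180,212)]:pass
E
python3 e.py; python3 -c "
from h import *
c=np.load('/tmp/top.npy',allow_pickle=True).item();crop(c,'pics/ch.png',40,190,170,100,4)"
```

```text
tray far angle 0.0082 x@-.19 0.6402 x@.17 0.6372 resid 0.00033
tray near angle 0.0114 x@-.19 0.5092 x@.17 0.5051 resid 0.00019
plate far angle -0.0017 x@-.19 0.6234 x@.17 0.624 resid 0.00304
plate near angle -0.0592 x@-.19 0.523 x@.17 0.5443 resid 0.00245
```

View pics/ch.png

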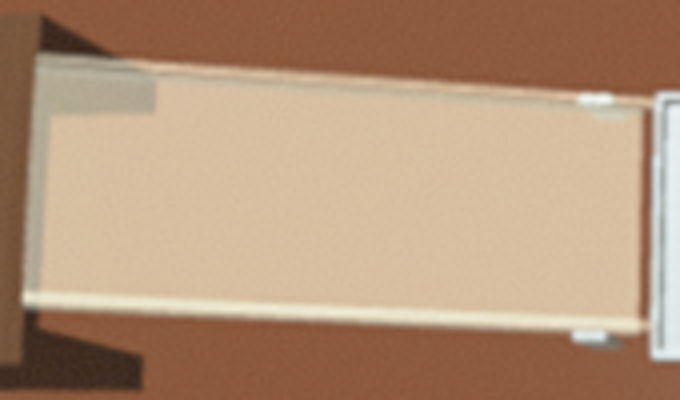

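```bash
cat > e2.py <<'E'
from h import *
def edge(c,x0,x1,y0,y1,z,name,horiz=True):
    im=c["color"].astype(float);g=im[...,0]-im[...,2]  # brown: r-b large; grey ~0
    P=[]
    for u in range(x0,x1):
        p=g[y0:y1,u] if horiz else g[u,y0:y1]
        t=(np.max(p)+np.min(p))/2;s=np.sign(p-t);k=np.nonzero(s[:-1]*s[1:]<0)[0]
        if len(k)!=1: continue
        k=k[0];v=y0+k+(p[k]-t)/(p[k]-p[k+1])
        P.append(onz(c,(u,v) if horiz else (v,u),z)[:2])
    P=np.array(P);i,j=(1,0) if horiz else (0,1)
    for _ in range(3):
        a,b=np.polyfit(P[:,i],P[:,j],1);r=P[:,j]-a*P[:,i]-b;P=P[abs(r)<2.5*np.std(r)+1e-5]
    ang=-np.arctan(a) if horiz else np.arctan(a)
    print(name,"n",len(P),"angle",round(ang,4),"ends",P[0].round(4),P[-1].round(4),"resid",np.std(r).round(5))
if __name__=="__main__":
    c=np.load("/tmp/top.npy",allow_pickle=True).item()
    edge(c,208,328,206,218,.018,"tray far")
    edge(c,208,280,272,286,.018,"tray near")
    edge(c,217,275,196,209,.018,"tray chute end",False)
    edge(c,217,255,326,340,.018,"tray pivot end",False)
    edge(c,366,409,214,226,.012,"plate far")
    edge(c,368,410,262,276,.012,"plate near")
    edge(c,225,265,406,420,.012,"plate right",False)
    edge(c,225,236,356,368,.012,"plate left",False)
    for n in ("/tmp/top.npy","/tmp/top7.npy"):
        c=np.load(n,allow_pickle=True).item();print(n,c["world_from_camera"][:3,3])
    c=bot.camera("top");np.save("/tmp/top15.npy",c,allow_pickle=True)
    edge(c,290,328,206,218,.018,"tray far part")
    edge(c,367,409,214,226,.012,"plate far")
    edge(c,368,410,262,276,.012,"plate near")
    edge(c,225,265,406,420,.012,"plate right",False)
    edge(c,324,360,228,238,.062,"sleeve far?")
E
python3 e2.py
```

```text
tray far n 120 angle 0.0069 ends [0.6377 0.1628] [ 0.6397 -0.0706] resid 0.00024
tray near n 72 angle 0.0098 ends [0.5044 0.1596] [0.5058 0.0223] resid 8e-05
tray chute end n 58 angle 0.0137 ends [0.6282 0.1725] [0.516  0.1717] resid 0.00024
tray pivot end n 37 angle -0.0 ends [ 0.6273 -0.0799] [ 0.5546 -0.0798] resid 0.00014
plate far n 42 angle 0.0068 ends [ 0.6235 -0.1472] [ 0.6242 -0.2303] resid 0.00019
plate near n 42 angle 0.0043 ends [ 0.5235 -0.1494] [ 0.5236 -0.2295] resid 0.00011
plate right n 40 angle 0.0082 ends [ 0.6123 -0.2383] [ 0.535  -0.2388] resid 0.00017
plate left n 11 angle 0.0125 ends [ 0.6124 -0.138 ] [ 0.5926 -0.1381] resid 5e-05
/tmp/top.npy [ 0.39548634 -0.04312974  1.19051239]
/tmp/top7.npy [ 0.39548634 -0.04312974  1.19051239]
tray far part n 38 angle 0.0129 ends [0.6383 0.0016] [ 0.6396 -0.0706] resid 0.00021
plate far n 39 angle 0.0056 ends [ 0.6236 -0.1492] [ 0.6242 -0.2303] resid 0.00019
plate near n 41 angle 0.0042 ends [ 0.5234 -0.1494] [ 0.5237 -0.2295] resid 0.0001
plate right n 39 angle 0.0088 ends [ 0.6123 -0.2383] [ 0.535  -0.2388] resid 0.00014
sleeve far? n 23 angle -0.0051 ends [ 0.591  -0.0637] [ 0.5904 -0.1292] resid 0.00028
```

Request:
move_arm(moves=[[-0.006, 0, 0.003, 0, 0, 0.0009], [-0.006, 0, 0.002, 0, 0, 0.0009], [0, 0, 0, 0, 0, 0]])

```text
clock: 8.35
ee_pos: [0.564, 0.0562, 0.0525]
tool_rot: [0.707, 0.005, -0.002, -0.707]
contact_force: [2.7, -4.9, 6.7]
opening: 0.487
```

```bash
python3 -c "
from h import *
s=st(0.0,.05)
c=bot.camera('top');strip(c,(335,346));gap(c)
from e2 import edge
edge(c,324,346,228,238,.062,'sleeve far')
"
```

```text
t 8.35 pos [0.564  0.0562 0.0525] jaw yaw deg 0.55 down [ 0.005 -0.001 -1.   ] F [ 2.7 -4.9  6.7] M [-0.92 -0.41 -0.34] open 0.487 q [ 0.1   0.5  -0.1   0.96 -0.    1.66]
in head frame(mm): -9.5 8.7
strip n 11 angle 0.0057 x at pivot 0.5751 resid 2e-05
clip px rows 229 251 n 82
clip stubs [[348.55 232.8 ]
 [348.57 247.06]] tails [348.39 348.5  348.5  348.62]
clip [ 0.5748 -0.1094] tail [ 0.5752 -0.1093] remaining mm -0.11
sleeve far n 15 angle 0.047 ends [ 0.5883 -0.0768] [ 0.5899 -0.103 ] resid 0.00023
```

Request:
move_arm(moves=[[0, 0, 0, 0, 0, 0], [0, 0, 0, 0, 0, 0], [0, 0, 0, 0, 0, 0]])

```text
clock: 8.7
ee_pos: [0.564, 0.0562, 0.0525]
tool_rot: [0.707, 0.005, -0.002, -0.707]
contact_force: [3.0, -4.7, 7.1]
opening: 0.489
```

```bash
python3 -c "
from h import *
s=st(0.0,.05)
c=bot.camera('top');strip(c,(335,346));gap(c);cv2.imwrite('pics/t17.png',c['color'][:,:,::-1])
c=bot.camera('side');crop(c,'pics/s17.png',220,190,160,120,5)
"
```

```text
t 8.7 pos [0.564  0.0562 0.0525] jaw yaw deg 0.55 down [ 0.004 -0.001 -1.   ] F [ 3.  -4.7  7.1] M [-0.83 -0.4  -0.31] open 0.489 q [ 0.1   0.5  -0.1   0.96 -0.    1.66]
in head frame(mm): -9.5 8.7
strip n 11 angle 0.0083 x at pivot 0.5753 resid 4e-05
clip px rows 229 251 n 82
clip stubs [[348.55 232.79]
 [348.58 247.05]] tails [348.39 348.47 348.53 348.64]
clip [ 0.5749 -0.1094] tail [ 0.5752 -0.1093] remaining mm -0.11
```

View pics/t17.png

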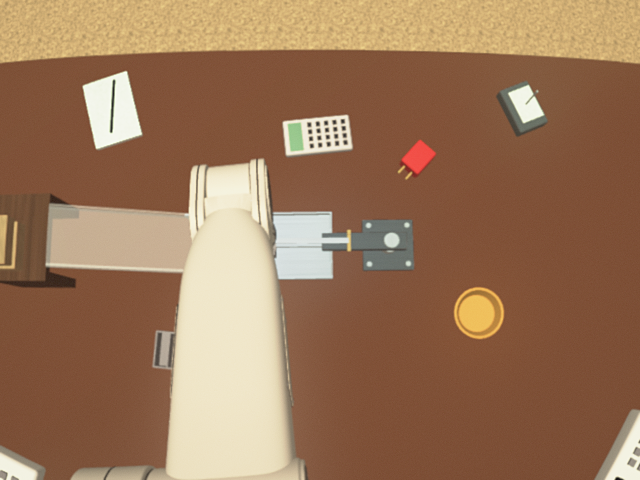

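View pics/s17.png

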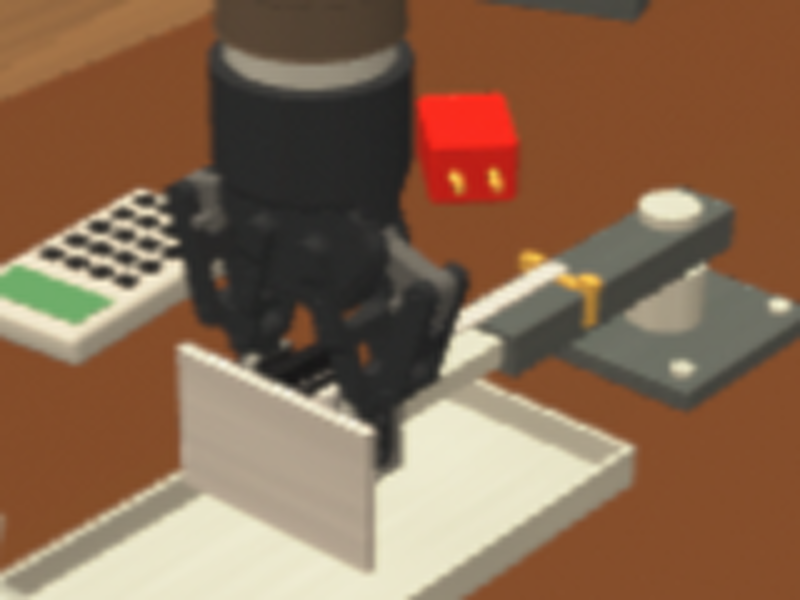

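The final pictures show three things:
- **Arm:** it lies over the middle of the tray, with the clip at px (349, 240) and the pivot at (391, 240).
- **Strip tail:** it is at px 348.5, against 348.57 for the clip.
- **Grip:** the gripper is pinching fence and lever at an opening of 0.489 × 85 = 41.6 mm, which matches the 42 mm shut width.

The calculator, plug and ashtray, and the part of the caddy that can be seen, are where they were at the start.

```bash
python3 -c "
from rig import bot
print(bot.finish_job())"
```

```text
the job is handed in; nothing more can be done
None
```

I handed the job in with the gripper still pinching fence and lever together and the leg at the mark. It took 8.7 s of the 35 s allowed.

**What I did:** With the lever open and the fingers astride the grip, I pushed the fence's outer face to swing the arm from about 0.485 rad into line with the chute. I then pushed the stop plate's back face to pull the leg out about 50 mm to the mark. Holding it there, I closed the gripper with the grip set to 25 N until the lever was fully shut.

**Last checks:**
- **Lever:** the opening between the fingers was 41.6 mm, against 42 mm for fully shut.
- **Leg:** the strip tail was about 0.1 mm from the middle of the clip, slightly past it.
- **Arm angle:** the last two readings were 0.006 and 0.008 rad. I put the chute line at about 0.0065 rad from the tray and base plate edges, so the arm is within about 0.002 rad of it.
- **Forces:** the force on the tool was about 9 N at the end, and the highest reading I saw was about 14 N.
- **Other things on the counter:** the calculator, plug and ashtray had not moved. The robot arm hid most of the caddy in the last picture, but the part in view had not moved.

**What disagreed:**
- **Chute line:** my first estimate was about 0 rad, but the tray and plate edges gave between 0 and 0.014 rad.
- **Late correction:** closing the gripper left the arm at about -0.004 rad, roughly 0.01 rad off line. I turned it back while still pinching, so that small correction came after the lever was shut. The leg stayed at the mark.

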